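Chock the rolling pin, then open its stop arm

ROBOT

A 6-joint arm with a two-finger parallel gripper is mounted at the origin on the work surface. World frame = base frame: x ahead of the robot, y to its left, z up, the work surface at z = 0. Lengths are in mm, angles in rad, forces in N, time in s.
With the tool pointing down it reaches from about 275 to 750 mm from the base axis. Payload 10.2 kg.
Tool frame: the origin (TCP) lies midway between the tips of the shut fingers; the grasp point (between the pads) lies 19 mm behind it (ctrl.tcp_to_grasp is the z of the grasp point in the tool frame, in mm); z points along the fingers, y is the direction in which the jaws open and shut (so a half turn about z gives the same grasp; the last joint's range is limited). The gripper opens to 85 mm and grips with 20 to 120 N. Pads are 22 mm wide; open, the fingers measure 114 mm over their backs; the gripper's body (76 mm by 85 mm) begins 54 mm behind the grasp point. The pads swing forward as they close: fully open they stand 13 mm farther back than shut.
Start: joints at [-1.571, 0.313, 1.498, -0, 1.331, -0.223], TCP at [115.991, -512.032, 231.294] pointing down, gripper open.
Joint ranges: [-2.94, 2.94], [-0.97, 2.17], [0.19, 2.56], [-1.23, 4.37], [0.02, 3.11], [-2.88, 2.88]. Speed limits (rad/s): [2.39, 2.39, 3.01, 3.14, 3.14, 3.14].

INTERFACE

Orientations are given as a unit quaternion [w, x, y, z].
In Python, from rig import sensors, capture, order, ctrl gives the robot as it stands. The module is installed in compiled form; this text tells all that it offers.
- The arm moves only by the tool play_rows, never from a script. Its argument "deltas" is a list of rows, each a list of 7 numbers: the shift along the world's x, y, z in units of 40 mm (1.0 is 40 mm), then the turn, a rotation vector about the world's x, y, z in units of 6 degrees (1.0 is 6 degrees), then the opening, from -1 (shut) to 1 (fully open). A call has 1 to 8 rows; each row shifts and turns the commanded pose from where the row before left it; what a row does not reach is not made up. A row lasts 1/12 s, in which the tool goes at most 41.7 mm and 7.16 degrees, less where a joint would pass 70% of its speed; a pose out of reach is approached as far as the arm can. A call is refused whole if a number of a shift passes 1 or a number of a turn 1, either way. A call with a gripper value outside its range is refused whole. The fingers move at their own pace and stop on an object; "squeeze" is the grip in N (left out, the last holds). Time passes only in rows, so rows that do not move let the fingers close. It gives the time, the measured TCP pose, the force and the opening at its end, in the units of the state.
- sensors.sense(): the state, without advancing time (a new reading comes with each control period).
- capture(name): name is "scene" or "top"; returns a dict with "pixels" (400x640x3 uint8, red, green, blue), "z_map" (400x640 float32, mm along the optical axis (not along the pixel's ray), 0 where there is no reading), "fx", "fy", "cx", "cy" (pixels), "k1" (the pictures are not rectified: a ray, as slopes to the right and down, at radius r is drawn at 1 + k1 r^2 times it, then the intrinsics apply), "eye" and "rotation" of the camera in the world. Camera axes: x right, y down, z forward; pixel columns grow to the right and rows downward; lengths in mm; the calibration is good to about 2 mm. A picture is of the moment at which its call begins.
- order.finish_job(): hands the job in, once; it reports no verdict.
The state is a dict: "time_s": time; "joints": joint angles; "dq": joint speeds; "tau": joint torques, N m; "eef_pos": TCP position; "ee_rot": TCP orientation; "force": force on the tool from outside, world axes, zero at the start; "wrist_torque": the same for the moment, N m; "grip_width": opening from 0.0 (shut) to 1.0 (fully open).
Only numpy, scipy, OpenCV 4.12 (cv2) and the standard library are available. Lean on these libraries where they do the work, as an engineer would, in place of code of your own. Each camera call takes 0.05 s, during which the arm holds its last target. There are 200 camera calls.

TASK

The rolling pin on the sloping wooden board is kept from rolling off only by the steel stop arm across it, and the arm has to be opened so that the lower board can be used. First slide the black rubber chock up the slope, under the arm, until its wedge end is snug against the middle of the pin; only then swing the arm well open, 60 degrees or more downhill, so that the pin stays where it is, held by the chock alone. Leave the other things on the table and on the board where they are.

Things in the scene. Friction and masses are not known exactly. Their poses are not given: they have to be found in the camera images.
- board: Fixed wooden board, 180 wide, 380 long, sloping 0.13 rad down to the robot's left (+-0.4 rad). Origin on the deck's top face, mid-width, 47 above the table; z normal to the deck, +y down the slope (deck y -210 to 170), x level. The deck is plain and open at the sides and lower end. Upper shelf behind a 14 high ledge at y = -122.
- pin: Wooden rolling pin lying across the slope: barrel 56 diameter, 150 long, dark handles 23 diameter, 212 long in all, 0.35 to 0.6 kg. Origin at the middle of its axis, x along the axis (it turns with the pin). It leans downhill on the stop arm, axis at about board y = -69, z = 28, and rolls down freely if nothing stops it; a push of the chock rolls it uphill easily.
- chock: Black rubber chock, 60 wide (x), 120 long (y), 22 high, about 0.35 kg, loose on the deck downhill of the arm, its 45 degree wedge end uphill. Origin at the middle of the wedge's tip, on the underside; +y to its flat upright tail (y = 120), z up. It fits under the arm with 5 to spare. When wedge and pin touch, the pin's axis is at chock y = -12. Friction holds it on the slope.
- chock_tail (a point): Centre of the chock's flat tail face (60 wide, 22 high), 11 above the deck: the face to push on.
- stop (a joint): Angle of the steel stop arm about its pivot, normal to the deck: 0 = across the board, holding the pin (start); it grows to 1.65 rad as the free end swings downhill (counter-clockwise from above). It stays where left by friction (0.3 N m: about 1.3 N at the peg).
- stop_pivot (a point): The arm's pivot at deck height, fixed at board (-122, -33.5, 0). The arm is a bar 14 wide, 12 high, its underside 27 above the deck and top 39, so it swings clear over the chock.
- stop_peg (a point): Top centre of the upright round peg at the arm's free end (far side of the board), 16 diameter, 230 from the pivot, standing 47 above the bar, its top 86 above the deck plane. Move the arm by this peg. The pin's handle, top 40 above the deck plane, lies uphill of it (axis 36 uphill).
- cutter: Steel ring cutter, 52 diameter, 30 high, on the board's upper shelf; leave it. Origin under its centre.
- scraper: Dough scraper, 75 by 60, black grip, lying on the upper shelf; leave it. Origin under its centre.
- loaf_pan: Aluminium loaf pan with a loaf, 240 by 125, 110 high, on the table; leave it. Origin under its centre.
- bowl: Steel bowl, 150 across, 70 high; leave it. Origin under its centre.
- jar: Glass jar, 72 diameter, 110 high; leave it. Origin under its centre.
- tin: Steel tin, 74 diameter, 110 high; leave it. Origin under its centre.
- brush: Pastry brush with a wooden handle lying on the table beyond the board; leave it.

How it is judged:
By the outcome, as a careful person would: the job done as asked, in the order asked, and still so for the second after the job is handed in, with the robot touching nothing.
It also fails if it takes over 51 s, if anything falls off the work surface, if the arm or the gripper's body presses on something with over 40 N, if the wrist force passes 120 N, or if a joint passes its speed limit or range.

## Working session

There is one attempt and no reset: what is moved stays moved. The work goes in short steps, Python scripts to look and compute and a tool call to move; the robot and the scene stay as the last step left them, time stands still between calls to the robot, and variables do not carry over. Pictures are saved under pics/ and viewed, about 8 in all and at most 12, crops included, and the job is handed in when it is done.

Besides the shell and the picture viewer there is one more tool, called after ">>>" as name(argument=value, ...), one argument or row to a line, values as JSON. play_rows: Moves the arm, as the interface text tells. Its arguments: {"type":"object","properties":{"deltas":{"type":"array","items":{"type":"array","items":{"type":"number"}}},"squeeze":{"type":"number"}},"required":["deltas"]}

```bash
mkdir -p pics; cat > h.py <<'E'
import numpy as np, cv2
from rig import sensors, capture, order, ctrl
def snap(n,f):
    c=capture(n); cv2.imwrite(f'pics/{f}.png',c['pixels'][...,::-1]); np.save(f'pics/{f}.npy',c,allow_pickle=True); return c
def load(f): return np.load(f'pics/{f}.npy',allow_pickle=True).item()
def ray(c,u,v):
    K=np.array([[c['fx'],0,c['cx']],[0,c['fy'],c['cy']],[0,0,1.]])
    return np.r_[cv2.undistortPoints(np.array([[[u,v]]],float),K,np.array([c['k1'],0,0,0.]))[0,0],1]
def pt(c,u,v,z=None):
    if z is None:
        p=c['z_map'][int(v)-1:int(v)+2,int(u)-1:int(u)+2]; z=np.median(p[p>0])
    return np.array(c['rotation'])@(ray(c,u,v)*z)+np.array(c['eye'])
E
python3 -c "
from h import *
a=snap('scene','s0');b=snap('top','t0')
for c in(a,b):print(c['eye'],c['rotation'],c['fx'],c['k1'])
print(sensors.sense(),ctrl.tcp_to_grasp)"
```

```text
[1339.33644192 -806.78576921  977.92635346] [-0.40739346  0.84284999  0.3114526  -0.16319233] 442.9871384948558 0.015250538266080737
[ 519.70886167   41.45953892 1742.22311344] [ 0.01057631 -0.69747404  0.71617166 -0.02272119] 485.6933983645026 -0.05660501165240595
{'time_s': 0.1, 'joints': array([-1.57140945e+00,  3.13391830e-01,  1.49831683e+00, -1.50255778e-05,
        1.33097768e+00, -2.23389149e-01]), 'dq': array([-0.00043102, -0.00080198, -0.00356321, -0.00230816,  0.00116552,
       -0.00127648]), 'tau': array([ 2.58216947e-03, -4.12897360e+01, -2.60140336e+01, -2.25839276e-04,
        3.01349064e-03, -3.80675783e-05]), 'eef_pos': array([ 115.9824884 , -511.81469012,  230.81010154]), 'ee_rot': array([-5.44229709e-04,  9.93802420e-01,  1.11159578e-01,  5.38676967e-05]), 'force': array([ 0.99088086, -0.64120417,  0.4023824 ]), 'wrist_torque': array([ 0.04234675, -0.00121897, -0.02882231]), 'grip_width': 1.0007151903563014} -18.700000000000003
```

View pics/s0.png

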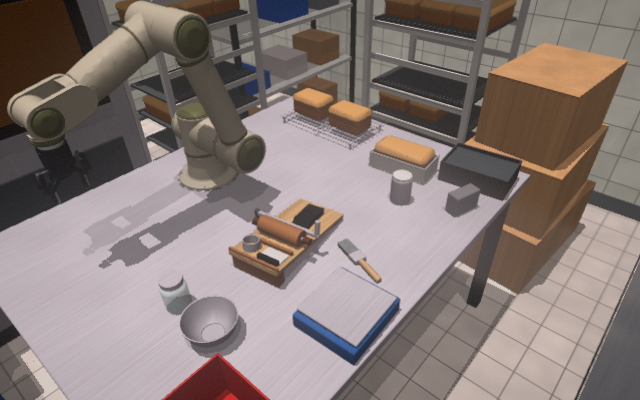

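View pics/t0.png

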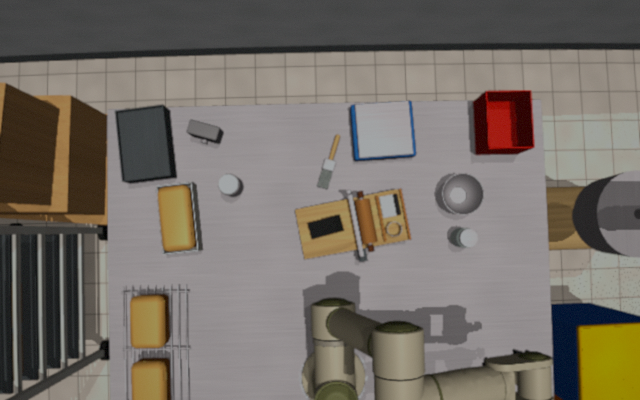

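The scene shows the board at about (285,240), with the arm across it and the chock to its left. In the top view the board spans about (295-410, 188-258), with the chock at (325,226) and the stop arm at about (357,225). `rotation` is a quaternion, so I'll fix the helper and enlarge the crops.

```bash
sed -i '2i from scipy.spatial.transform import Rotation as Ro' h.py; sed -i "s/np.array(c\['rotation'\])@(ray(c,u,v)\*z)/Ro.from_quat(c['rotation'],scalar_first=True).apply(ray(c,u,v)*z)/" h.py
python3 -c "
from h import *
a=cv2.imread('pics/t0.png')[180:270,285:420];b=cv2.imread('pics/s0.png')[190:290,215:360]
cv2.imwrite('pics/t0c.png',cv2.resize(a,None,fx=5.5,fy=5.5,interpolation=cv2.INTER_CUBIC))
c=load('t0')
for u,v in [(300,215),(340,210),(310,245),(325,226),(345,245),(365,215),(250,300),(357,194),(361,257)]:print(u,v,pt(c,u,v).round(1))
"
```

```text
300 215 [577.4  99.7  28.1]
340 210 [590.8 -41.2  43.8]
310 245 [470.9  67.1  28.7]
325 226 [536.   13.1  60.9]
345 245 [468.1 -55.2  45.8]
365 215 [ 568.9 -121.6  112.3]
250 300 [279.8 286.6  -2.3]
357 194 [642.1 -98.8  88.2]
361 257 [ 427.5 -105.4   94.9]
```

View pics/t0c.png

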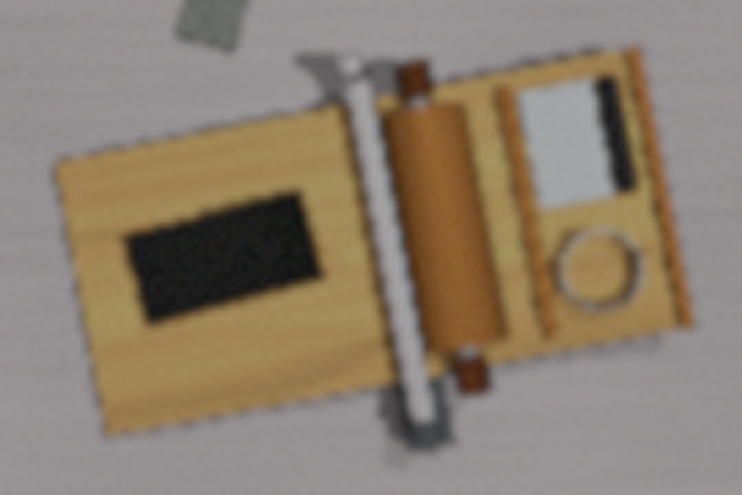

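The crop shows the deck's lower corners at crop (55,162) and (105,435), and the upper ones at (640,48) and (690,325). The peg top is at (352,65) and the pivot at (424,432). The chock's corners are at (128,235), (150,322), (320,278) and (300,193). Next I'll fit the poses.

```bash
cat > fit.py <<'E'
from h import *
from scipy.optimize import least_squares
def R_board(yaw): return Ro.from_euler('z',yaw)*Ro.from_euler('x',-0.13)
def proj(c,P):
    q=Ro.from_quat(c['rotation'],scalar_first=True).inv().apply(np.atleast_2d(P)-c['eye'])
    s=q[:,:2]/q[:,2:]; s=s*(1+c['k1']*(s**2).sum(1,keepdims=True))
    return s*[c['fx'],c['fy']]+[c['cx'],c['cy']]
def b2w(b,p): return R_board(b[2]).apply(p)+[b[0],b[1],47]
def w2b(b,p): return R_board(b[2]).inv().apply(np.array(p)-[b[0],b[1],47])
def chk(k,p): return Ro.from_euler('z',k[2]).apply(p)+[k[0],k[1],0]
CH=np.array([[30,120,22],[-30,120,22],[-30,0,0],[30,0,0.]])
E
python3 - <<'E'
from fit import *
c=load('t0')
px=lambda a:np.array(a)/5.5+[285,180]-.4
uv=px([(55,162),(105,435),(352,65)])
M=np.array([[90,170,0],[-90,170,0],[108,-33.5,86]],float)
r=least_squares(lambda b:(proj(c,b2w(b,M))-uv).ravel(),[530,-30,0.2]);b=r.x
print(b.round(3),r.fun.round(2))
uc=px([(128,235),(150,322),(320,278),(300,193)])
r=least_squares(lambda k:(proj(c,b2w(b,chk(k,CH)))-uc).ravel(),[0,0,0.],x_scale=[10,10,.1]);k=r.x
print('chock',k.round(3),r.fun.round(2))
np.save('b.npy',b);np.save('k.npy',k)
for n,p in dict(origin=[0,0,0],pivot=[-122,-33.5,39],peg=[108,-33.5,86],pin=[0,-69,28],low=[0,170,0]).items():
    print(n,b2w(b,p).round(1),(5.5*(proj(c,b2w(b,p))[0]+.4-[285,180])).round(0))
# depth checks
for u,v in [(300,215),(340,210),(310,245),(345,245),(325,226)]: print(w2b(b,pt(c,u,v)).round(1))
# overlay on scene
s=load('s0');im=cv2.imread('pics/s0.png');S=5
im=cv2.resize(im[190:290,215:360],None,fx=S,fy=S,interpolation=cv2.INTER_CUBIC)
def poly(P,col):
    cv2.polylines(im,[((proj(s,b2w(b,np.array(P,float)))+.5-[215,190])*S).astype(int)],True,col,1)
poly([[90,170,0],[-90,170,0],[-90,-122,0],[90,-122,0]],(0,255,0))
poly(chk(k,np.array([[30,120,22],[-30,120,22],[-30,22,22],[30,22,22]])),(0,0,255));poly([[-122,-33.5,39],[108,-33.5,39],[108,-33.5,86]],(255,0,0))
poly([[-75,-69,56],[75,-69,56]],(255,255,0))
cv2.imwrite('pics/s0o.png',im)
E
```

```text
[ 5.37602e+02 -6.20440e+01  1.57000e-01] [-0.05 -0.29  0.08  0.26 -0.02  0.03]
chock [12.639 12.138  0.062] [-1.48 -0.15 -1.31  0.79  1.67  0.27  1.1  -0.92]
origin [537.6 -62.   47. ] [340. 250.]
pivot [ 421.5 -108.9   90. ] [425. 435.]
peg [647.7 -67.  136.6] [352.  65.]
pin [ 547.7 -126.    83.7] [446. 230.]
low [511.2 104.4  25. ] [ 80. 298.]
[ 64.6 154.7   1.1]
[55.8 12.5 -1.6]
[-45.7 139.2  -0.2]
[-67.6  17.7   1.1]
[10.2 72.  23.4]
```

View pics/s0o.png

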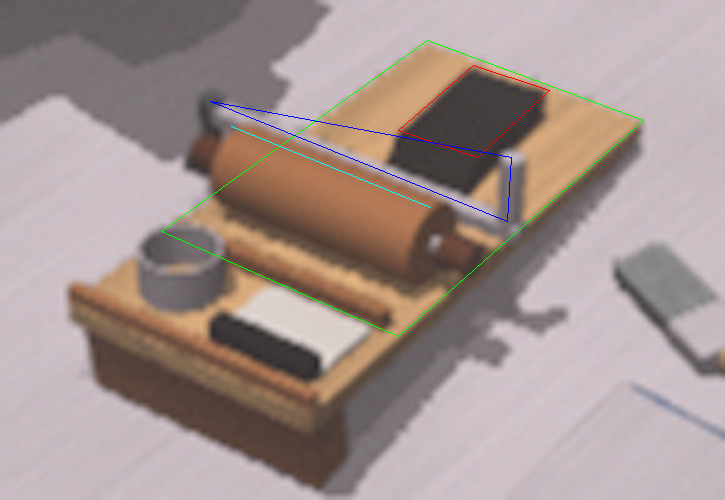

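The overlay shows that the board and stop fit well, and the chock's black top is close to the red outline. I'll grip the chock near its tail from above, with the tool normal to the deck, and slide it. First I'll refine the chock pose with a dark mask and print the first move.

```bash
cat >> fit.py <<'E'
def chock_fit(c,b,k0,off=(0,0),thr=60):
    # dark blob over projected area vs model silhouette (min-area rect compare)
    im=cv2.resize(c['pixels'],None,fx=4,fy=4,interpolation=cv2.INTER_CUBIC).max(2)
    cen=proj(c,b2w(b,chk(k0,[0,60,20])))[0]
    m=(im<thr).astype(np.uint8); n,l,st,ce=cv2.connectedComponentsWithStats(m)
    i=l[int(cen[1]*4+2),int(cen[0]*4+2)]; cnt=cv2.findContours((l==i).astype(np.uint8),0,1)[0][0]
    mr=lambda p:cv2.boxPoints(cv2.minAreaRect(p.astype(np.float32)))
    box=mr(cnt[:,0])/4-.375
    V=np.array([[s*30,y,z] for s in(-1,1) for y,z in((0,0),(22,22),(120,22),(120,0))],float)
    def f(k):
        q=mr(cv2.convexHull(proj(c,b2w(b,chk(k,V))).astype(np.float32))[:,0]); 
        d=box[:,None]-q[None]; j=np.linalg.norm(d,axis=2).argmin(1); return d[np.arange(4),j].ravel()
    r=least_squares(f,k0,x_scale=[10,10,.1],diff_step=1e-3); return r.x,r.fun
def plan(pos,rot):
    s=sensors.sense(); d=(np.array(pos)-s['eef_pos'])/40
    w=np.degrees((rot*Ro.from_quat(s['ee_rot'],scalar_first=True).inv()).as_rotvec())/6
    print('t',s['time_s'],'shift',d.round(3),'turn',w.round(3),'F',s['force'].round(1),'grip',round(s['grip_width'],3),'q',s['joints'].round(2))
def tool(b,phi=0): # tool y = board x turned phi about deck normal, z into deck
    Rb=R_board(b[2])*Ro.from_euler('z',phi)
    return Rb*Ro.from_matrix(np.array([[0,1,0],[1,0,0],[0,0,-1.]]))
E
python3 - <<'E'
from fit import *
c=load('t0');b=np.load('b.npy');k=np.load('k.npy')
k2,f=chock_fit(c,b,k);print(k2.round(3),f.round(2))
g=chk(k2,[0,103,0]);print(g)
plan(b2w(b,g+[0,0,70]),tool(b,0)); plan(b2w(b,g+[0,0,1]),tool(b,0))
E
```

```text
[13.992 13.402  0.079] [ 1.53  0.46 -1.07  1.18 -1.52 -0.47  1.08 -1.18]
[  5.8367136  116.07861346   0.        ]
t 0.1 shift [10.199 14.333 -3.236] turn [-1.14   0.759 14.351] F [ 1.  -0.6  0.4] grip 1.001 q [-1.57  0.31  1.5  -0.    1.33 -0.22]
t 0.1 shift [10.234 14.112 -4.947] turn [-1.14   0.759 14.351] F [ 1.  -0.6  0.4] grip 1.001 q [-1.57  0.31  1.5  -0.    1.33 -0.22]
```

>>> play_rows(
  deltas=[
    [0.5,0.7,0,-0.057,0.038,0.72,1],
    [0.5,0.7,0,-0.057,0.038,0.72,1],
    [0.5,0.7,0,-0.057,0.038,0.72,1],
    [0.5,0.7,0,-0.057,0.038,0.72,1],
    [0.5,0.7,0,-0.057,0.038,0.72,1],
    [0.5,0.7,0,-0.057,0.038,0.72,1],
    [0.5,0.7,0,-0.057,0.038,0.72,1],
    [0.5,0.7,0,-0.057,0.038,0.72,1],
  ],
  squeeze=25,
)

```text
time_s: 0.77
eef_pos: [276.5, -286.4, 231.2]
ee_rot: [0.022, 0.915, 0.403, -0.018]
force: [1.0, -0.8, 0.3]
grip_width: 1.0
```

>>> play_rows(
  deltas=[
    [0.5,0.7,0,-0.057,0.038,0.72,1],
    [0.5,0.7,0,-0.057,0.038,0.72,1],
    [0.5,0.7,0,-0.057,0.038,0.72,1],
    [0.5,0.7,0,-0.057,0.038,0.72,1],
    [0.5,0.7,0,-0.057,0.038,0.72,1],
    [0.5,0.7,0,-0.057,0.038,0.72,1],
    [0.5,0.7,0,-0.057,0.038,0.72,1],
    [0.5,0.7,0,-0.057,0.038,0.72,1],
  ],
)

```text
time_s: 1.43
eef_pos: [436.6, -62.2, 231.2]
ee_rot: [0.041, 0.753, 0.656, -0.035]
force: [0.7, -2.0, 1.0]
grip_width: 0.998
```

>>> play_rows(
  deltas=[
    [0.5,0.7,0,-0.057,0.038,0.72,1],
    [0.5,0.7,0,-0.057,0.038,0.72,1],
    [0.5,0.7,0,-0.057,0.038,0.72,1],
    [0.5,0.7,0,-0.057,0.038,0.72,1],
    [0,0,0,0,0,0,1],
    [0,0,0,0,0,0,1],
  ],
)

```text
time_s: 1.93
eef_pos: [516.1, 49.0, 230.5]
ee_rot: [0.049, 0.645, 0.761, -0.042]
force: [0.7, -0.2, 0.6]
grip_width: 1.003
```

```bash
python3 - <<'E'
from fit import *
b=np.load('b.npy')
g=np.array([6,116,0.])
plan(b2w(b,g+[0,0,70]),tool(b,0)); plan(b2w(b,g+[0,0,1]),tool(b,0))
E
```

```text
t 1.9333 shift [ 0.201  0.31  -3.229] turn [ 0.001 -0.007 -0.071] F [ 0.7 -0.2  0.6] grip 1.003 q [-0.07  0.3   1.53 -0.13  1.29 -0.2 ]
t 1.9333 shift [ 0.236  0.09  -4.939] turn [ 0.001 -0.007 -0.071] F [ 0.7 -0.2  0.6] grip 1.003 q [-0.07  0.3   1.53 -0.13  1.29 -0.2 ]
```

>>> play_rows(
  deltas=[
    [0.05,0.08,-0.8,0,0,-0.07,1],
    [0.05,0.08,-0.8,0,0,0,1],
    [0.05,0.08,-0.8,0,0,0,1],
    [0.05,0.07,-0.83,0,0,0,1],
    [0.01,-0.055,-0.43,0,0,0,1],
    [0.01,-0.055,-0.43,0,0,0,1],
    [0.01,-0.055,-0.43,0,0,0,1],
    [0.005,-0.055,-0.42,0,0,0,1],
  ],
)

```text
time_s: 2.6
eef_pos: [524.8, 50.3, 33.0]
ee_rot: [0.049, 0.65, 0.757, -0.042]
force: [-0.2, -0.2, -0.2]
grip_width: 0.995
```

>>> play_rows(
  deltas=[
    [0,0,0,0,0,0,0.3],
    [0,0,0,0,0,0,0.3],
    [0,0,0,0,0,0,0.3],
    [0,0,0,0,0,0,0.3],
    [0,0,0,0,0,0,0.3],
    [0,0,0,0,0,0,0.3],
    [0,0,0,0,0,0,0.3],
    [0,0,0,0,0,0,0.3],
  ],
)

```text
time_s: 3.27
eef_pos: [525.6, 51.5, 34.3]
ee_rot: [0.05, 0.649, 0.758, -0.042]
force: [-1.3, -1.3, 4.7]
grip_width: 0.709
```

```bash
python3 - <<'E'
from fit import *
b=np.load('b.npy')
print(w2b(b,sensors.sense()['eef_pos']).round(1))
plan(b2w(b,[6,116,1]),tool(b,0))
E
```

```text
[  5.9 114.7   2.2]
t 3.2667 shift [-0.002  0.029 -0.034] turn [0.004 0.013 0.019] F [-1.3 -1.3  4.7] grip 0.709 q [-0.06  0.56  1.7  -0.17  0.85 -0.11]
```

```bash
python3 - <<'E'
from fit import *
t=snap('top','t1');s=snap('scene','s1')
a=cv2.resize(cv2.imread('pics/t1.png')[185:265,290:370],None,fx=5,fy=5,interpolation=cv2.INTER_CUBIC)
e=cv2.resize(cv2.imread('pics/s1.png')[190:270,245:325],None,fx=5,fy=5,interpolation=cv2.INTER_CUBIC)
cv2.imwrite('pics/c1.png',np.hstack([a,e]))
E
```

```text
(no output)
```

View pics/c1.png

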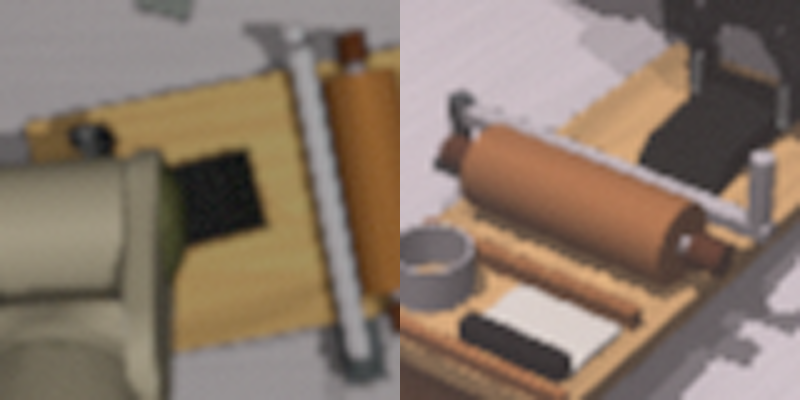

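The top view (left half) shows the chock between the fingers. The visible end of its wedge tip runs from crop (247,151) to (266,222).

```bash
cat >> fit.py <<'E'
def on_plane(c,b,u,v,z=0):
    n=R_board(b[2]).apply([0,0,1.]); d=Ro.from_quat(c['rotation'],scalar_first=True).apply(ray(c,u,v))
    o=b2w(b,[0,0,z]); return w2b(b,c['eye']+d*((o-c['eye'])@n)/(d@n))
E
python3 - <<'E'
from fit import *
b=np.load('b.npy');c=load('t1')
for p in [(247,151),(266,222)]: print(on_plane(c,b,*(np.array(p)/5+[290,185]-.4)).round(1))
for p in [(300,193),(320,278)]: print('before',on_plane(load('t0'),b,*(np.array(p)/5.5+[285,180]-.4)).round(1))
# barrel/arm edges for reference: arm uphill/downhill edges at z=39 -> y -40.5/-26.5
c=load('t0')
for y in (-26.5,-40.5): print((5.5*(proj(c,b2w(b,[0,y,39]))[0]+.4-[285,180])).round(1))
E
```

```text
[39.8 19.   0. ]
[-11.4  15.   -0. ]
before [40.1 18.4 -0. ]
before [-15.3  15.8   0. ]
[377.8 242.6]
[400.  238.5]
```

```bash
python3 - <<'E'
from fit import *
b=np.load('b.npy');c=load('t0')
for p in [(415,62),(474,392)]: print(on_plane(c,b,*(np.array(p)/5.5+[285,180]-.4),z=34).round(1))
for y in (80,60,39.5): plan(b2w(b,[1.5,y,2.5]),tool(b,-.075))
E
```

```text
[106.  -69.8  34. ]
[-101.7  -67.7   34. ]
t 3.3667 shift [ 0.026 -0.865  0.121] turn [ 0.019 -0.08  -0.691] F [-2.3 -0.7  7.2] grip 0.711 q [-0.06  0.56  1.7  -0.17  0.85 -0.11]
t 3.3667 shift [ 0.103 -1.355  0.185] turn [ 0.019 -0.08  -0.691] F [-2.3 -0.7  7.2] grip 0.711 q [-0.06  0.56  1.7  -0.17  0.85 -0.11]
t 3.3667 shift [ 0.183 -1.857  0.252] turn [ 0.019 -0.08  -0.691] F [-2.3 -0.7  7.2] grip 0.711 q [-0.06  0.56  1.7  -0.17  0.85 -0.11]
```

>>> play_rows(
  deltas=[
    [0,0,0.05,0,0,0,0.3],
    [0.015,-0.2,0.026,0,-0.01,-0.1,0.3],
    [0.015,-0.2,0.026,0,-0.01,-0.1,0.3],
    [0.015,-0.2,0.026,0,-0.01,-0.1,0.3],
    [0.015,-0.2,0.026,0,-0.01,-0.1,0.3],
    [0.015,-0.2,0.026,0,-0.01,-0.1,0.3],
    [0.015,-0.2,0.026,0,-0.01,-0.1,0.3],
    [0.015,-0.2,0.026,0,-0.01,-0.09,0.3],
  ],
)

```text
time_s: 4.03
eef_pos: [529.6, -5.4, 43.0]
ee_rot: [0.051, 0.677, 0.734, -0.041]
force: [0.4, 1.1, -3.1]
grip_width: 0.705
```

```bash
python3 - <<'E'
from fit import *
b=np.load('b.npy')
print(w2b(b,sensors.sense()['eef_pos']).round(1))
plan(b2w(b,[1.5,39.5,2.5]),tool(b,-.075))
E
```

```text
[ 1.  57.2  3.5]
t 4.0333 shift [ 0.082 -0.434  0.033] turn [ 0.015 -0.015  0.013] F [ 0.4  1.1 -3.1] grip 0.705 q [-0.17  0.55  1.7  -0.17  0.86 -0.14]
```

>>> play_rows(
  deltas=[
    [0.015,-0.09,0.0,0,0,0,0.3],
    [0.015,-0.09,0.005,0,0,0,0.3],
    [0.015,-0.09,0.01,0,0,0,0.3],
    [0.015,-0.09,0.01,0,0,0,0.3],
    [0.015,-0.08,0.008,0,0,0,0.3],
    [0,0,0,0,0,0,0.3],
  ],
)

```text
time_s: 4.53
eef_pos: [532.8, -22.5, 44.4]
ee_rot: [0.051, 0.676, 0.734, -0.042]
force: [0.3, -0.1, -2.4]
grip_width: 0.709
```

```bash
python3 - <<'E'
from fit import *
b=np.load('b.npy')
print(w2b(b,sensors.sense()['eef_pos']).round(1));plan(b2w(b,[1.5,39.5,2.5]),tool(b,-.075))
t=snap('top','t2');s=snap('scene','s2')
a=cv2.resize(cv2.imread('pics/t2.png')[185:265,310:390],None,fx=5,fy=5,interpolation=cv2.INTER_CUBIC)
e=cv2.resize(cv2.imread('pics/s2.png')[190:270,245:325],None,fx=5,fy=5,interpolation=cv2.INTER_CUBIC)
cv2.imwrite('pics/c2.png',np.hstack([a,e]))
E
```

```text
[ 1.4 39.8  2.6]
t 4.5333 shift [ 0.003 -0.007 -0.001] turn [ 0.019 -0.014 -0.   ] F [ 0.3 -0.1 -2.4] grip 0.709 q [-0.2   0.55  1.7  -0.16  0.86 -0.18]
```

View pics/c2.png

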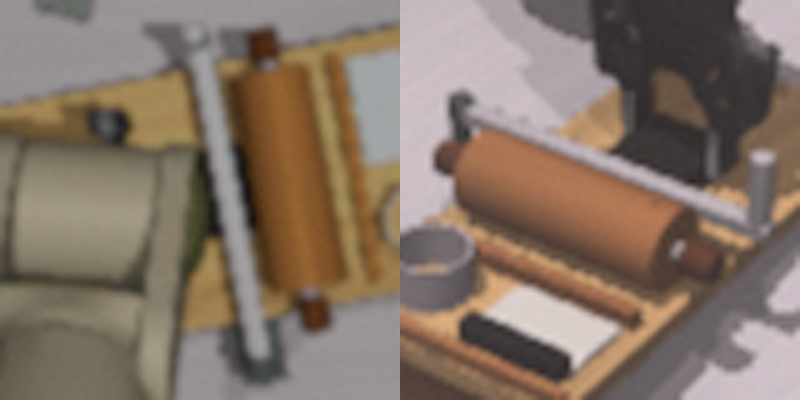

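The chock is under the arm, and a thin gap has opened between the arm and the barrel at crop (235-250,190). I'll measure the pin's shift in depth and by image correlation.

```bash
cat >> fit.py <<'E'
def pin_y(c,b):
    H,W=c['z_map'].shape; out=[]
    P=[]
    for v in range(170,275):
        for u in range(220,400):
            z=c['z_map'][v,u]
            if z>0: P.append(w2b(b,pt(c,u,v,z)))
    P=np.array(P); 
    r=[]
    for x in (-55,-20,20,55):
        m=(abs(P[:,0]-x)<15)&(P[:,1]<-45)&(P[:,1]>-105)&(P[:,2]>25)&(P[:,2]<65); Q=P[m]
        f=least_squares(lambda a:np.hypot(Q[:,1]-a[0],Q[:,2]-28-a[1])-28,[-70,0.],loss='soft_l1')
        r.append((x,len(Q),*f.x.round(1)))
    return r
E
python3 - <<'E'
from fit import *
b=np.load('b.npy')
for n in('s0','t0','s1','t1','s2','t2'): print(n,pin_y(load(n),b))
g=lambda n:cv2.cvtColor(load(n)['pixels'],cv2.COLOR_RGB2GRAY).astype(np.float32)
T=g('t0')[208:240,364:372]; 
A,B=g('t1'),g('t2')
for nm,(y0,y1,x0,x1) in dict(pinhandle=(188,200,354,366),pinlow=(243,252,366,376),barrel=(198,244,353,379)).items():
    w=cv2.createHanningWindow((x1-x0,y1-y0),cv2.CV_32F);print(nm,cv2.phaseCorrelate(A[y0:y1,x0:x1],B[y0:y1,x0:x1],w))
E
```

```text
s0 [(-55, 129, np.float64(-65.4), np.float64(-0.6)), (-20, 132, np.float64(-64.7), np.float64(-0.3)), (20, 137, np.float64(-65.5), np.float64(-0.2)), (55, 139, np.float64(-64.2), np.float64(-0.2))]
t0 [(-55, 129, np.float64(-67.3), np.float64(-0.3)), (-20, 130, np.float64(-66.9), np.float64(-0.1)), (20, 130, np.float64(-66.6), np.float64(0.0)), (55, 127, np.float64(-66.4), np.float64(0.7))]
s1 [(-55, 129, np.float64(-64.9), np.float64(-0.1)), (-20, 132, np.float64(-65.0), np.float64(-0.1)), (20, 138, np.float64(-64.7), np.float64(-0.1)), (55, 141, np.float64(-64.9), np.float64(-0.3))]
t1 [(-55, 130, np.float64(-67.1), np.float64(0.4)), (-20, 129, np.float64(-66.3), np.float64(0.6)), (20, 129, np.float64(-66.4), np.float64(0.4)), (55, 132, np.float64(-65.4), np.float64(0.8))]
s2 [(-55, 129, np.float64(-72.8), np.float64(0.1)), (-20, 139, np.float64(-72.6), np.float64(-0.5)), (20, 140, np.float64(-72.6), np.float64(-0.2)), (55, 145, np.float64(-72.5), np.float64(0.1))]
t2 [(-55, 145, np.float64(-74.4), np.float64(0.7)), (-20, 146, np.float64(-74.0), np.float64(-0.1)), (20, 144, np.float64(-73.9), np.float64(0.4)), (55, 144, np.float64(-73.3), np.float64(0.5))]
pinhandle ((-1.2493931444119628, -0.4453789929683527), 1.066820854942004)
pinlow ((-1.2181611226025293, 1.5939839800699107), 0.5609857545958625)
barrel ((0.7315086445118304, 0.12669205133816774), 0.8450842098689374)
```

The pin has rolled about 7 mm uphill and still lies square, so it rests on the chock. I'll ease back 4 mm with the pin following, release, and rise along the deck normal.

>>> play_rows(
  deltas=[
    [-0.008,0.049,-0.007,0,0,0,0.3],
    [-0.008,0.049,-0.006,0,0,0,0.3],
    [0,0,-0.02,0,0,0,0.3],
    [0,0,0,0,0,0,0.3],
    [0,0,0,0,0,0,0.45],
    [0,0,0,0,0,0,0.7],
    [0,0,0,0,0,0,1],
    [0,0,0,0,0,0,1],
  ],
)

```text
time_s: 5.3
eef_pos: [532.1, -18.2, 43.1]
ee_rot: [0.051, 0.676, 0.734, -0.041]
force: [0.2, -0.5, -0.9]
grip_width: 1.002
```

>>> play_rows(
  deltas=[
    [0,0,0,0,0,0,1],
    [0,0,0,0,0,0,1],
    [-0.008,0.05,0.4,0,0,0,1],
    [-0.015,0.1,0.8,0,0,0,1],
    [-0.018,0.12,0.9,0,0,0,1],
    [-0.018,0.12,0.9,0,0,0,1],
    [-0.018,0.12,0.9,0,0,0,1],
    [0,0,0,0,0,0,1],
  ],
)

```text
time_s: 5.97
eef_pos: [531.3, 2.6, 206.0]
ee_rot: [0.056, 0.676, 0.734, -0.038]
force: [0.7, -0.1, 0.9]
grip_width: 1.001
```

```bash
python3 - <<'E'
from fit import *
b=np.load('b.npy')
t=snap('top','t3');s=snap('scene','s3')
print(pin_y(t,b));print(pin_y(s,b))
for h in (150,55): plan(b2w(b,[108,-33.5,h]),tool(b,-np.pi/2))
E
```

```text
[(-55, 136, np.float64(-70.0), np.float64(0.7)), (-20, 137, np.float64(-69.0), np.float64(0.5)), (20, 136, np.float64(-69.6), np.float64(0.4)), (55, 134, np.float64(-68.7), np.float64(1.1))]
[(-55, 128, np.float64(-67.5), np.float64(-0.5)), (-20, 130, np.float64(-67.4), np.float64(-0.2)), (20, 134, np.float64(-67.3), np.float64(0.0)), (55, 139, np.float64(-67.5), np.float64(-0.5))]
t 6.0667 shift [ 2.93  -1.528  0.004] turn [  0.311  -1.837 -14.165] F [ 0.5 -0.4 -0.2] grip 1.001 q [-0.16  0.34  1.55 -0.13  1.21 -0.19]
t 6.0667 shift [ 2.979 -1.832 -2.351] turn [  0.311  -1.837 -14.165] F [ 0.5 -0.4 -0.2] grip 1.001 q [-0.16  0.34  1.55 -0.13  1.21 -0.19]
```

The pin now rests on the chock about 2.5 mm clear of the arm. Next I'll go over the peg with the jaws turned to lie along the slope.

>>> play_rows(
  deltas=[
    [0.183,-0.095,0,0.02,-0.115,-0.885,0],
    [0.183,-0.095,0,0.02,-0.115,-0.885,0],
    [0.183,-0.095,0,0.02,-0.115,-0.885,0],
    [0.183,-0.095,0,0.02,-0.115,-0.885,0],
    [0.183,-0.095,0,0.02,-0.115,-0.885,0],
    [0.183,-0.095,0,0.02,-0.115,-0.885,0],
    [0.183,-0.095,0,0.02,-0.115,-0.885,0],
    [0.183,-0.095,0,0.02,-0.115,-0.885,0],
  ],
)

```text
time_s: 6.73
eef_pos: [587.2, -28.4, 196.9]
ee_rot: [0.06, 0.899, 0.434, -0.02]
force: [0.1, -0.1, -0.6]
grip_width: 0.499
```

>>> play_rows(
  deltas=[
    [0.183,-0.095,0,0.02,-0.115,-0.885,0],
    [0.183,-0.095,0,0.02,-0.115,-0.885,0],
    [0.183,-0.095,0,0.02,-0.115,-0.885,0],
    [0.183,-0.095,0,0.02,-0.115,-0.885,0],
    [0.183,-0.095,0,0.02,-0.115,-0.885,0],
    [0.183,-0.095,0,0.02,-0.115,-0.885,0],
    [0.183,-0.095,0,0.02,-0.115,-0.885,0],
    [0.183,-0.095,0,0.02,-0.115,-0.885,0],
  ],
)

```text
time_s: 7.4
eef_pos: [645.8, -58.9, 196.7]
ee_rot: [0.063, 0.995, 0.076, 0.004]
force: [0.5, 0.8, 0.2]
grip_width: 0.501
```

```bash
python3 - <<'E'
from fit import *
b=np.load('b.npy')
for h in (150,50): plan(b2w(b,[108,-33.5,h]),tool(b,-np.pi/2))
s=snap('scene','s4');t=snap('top','t4')
e=cv2.resize(cv2.imread('pics/s4.png')[150:270,245:365],None,fx=4,fy=4,interpolation=cv2.INTER_CUBIC)
cv2.imwrite('pics/c4.png',e);print(pin_y(s,b))
E
```

```text
t 7.4 shift [0.016 0.003 0.084] turn [-0.036 -0.016  0.041] F [0.5 0.8 0.2] grip 0.501 q [-0.22  0.6   1.16 -0.12  1.34  1.22]
t 7.4 shift [ 0.067 -0.318 -2.395] turn [-0.036 -0.016  0.041] F [0.5 0.8 0.2] grip 0.501 q [-0.22  0.6   1.16 -0.12  1.34  1.22]
[(-55, 123, np.float64(-67.1), np.float64(0.2)), (-20, 136, np.float64(-67.7), np.float64(-0.5)), (20, 136, np.float64(-67.2), np.float64(0.0)), (55, 140, np.float64(-67.2), np.float64(0.1))]
```

View pics/c4.png

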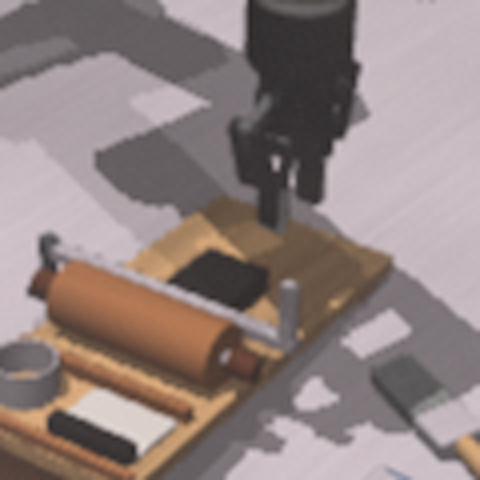

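The fingers stand directly above the peg (peg top at crop (290,285)), and the chock lies under the arm against the pin. Descending to straddle the peg.

>>> play_rows(
  deltas=[
    [0.016,-0.08,-0.6,0,0,0.04,0],
    [0.017,-0.08,-0.6,0,0,0,0],
    [0.017,-0.08,-0.4,0,0,0,0],
    [0.01,-0.04,-0.4,0,0,0,0],
    [0.007,-0.038,-0.395,0,0,0,0],
    [0,0,0,0,0,0,0],
  ],
)

```text
time_s: 8.0
eef_pos: [646.4, -70.9, 98.7]
ee_rot: [0.062, 0.995, 0.082, 0.002]
force: [0.0, -0.4, -1.2]
grip_width: 0.499
```

```bash
python3 - <<'E'
from fit import *
b=np.load('b.npy')
print(w2b(b,sensors.sense()['eef_pos']).round(1))
Q=None
R=R_board(b[2])
for d in range(0,97,8):
    a=np.radians(d); p=b2w(b,[-122+230*np.cos(a),-33.5+230*np.sin(a),50])
    if Q is not None: print(d,((p-Q)/40).round(3),np.round(p))
    Q=p
print('turn per 4deg',(R.apply([0,0,4/6])).round(3)); plan(b2w(b,[108,-33.5,50]),tool(b,-np.pi/2))
E
```

```text
[106.  -32.3  47.9]
8 [-0.179  0.775 -0.104] [641. -41.  97.]
16 [-0.286  0.742 -0.102] [630. -11.  93.]
24 [-0.388  0.695 -0.098] [614.  17.  89.]
32 [-0.482  0.635 -0.092] [595.  42.  85.]
40 [-0.566  0.562 -0.084] [572.  65.  82.]
48 [-0.64   0.478 -0.075] [547.  84.  79.]
56 [-0.701  0.385 -0.064] [519.  99.  76.]
64 [-0.748  0.284 -0.052] [489. 111.  74.]
72 [-0.781  0.178 -0.039] [458. 118.  73.]
80 [-0.799  0.068 -0.025] [426. 121.  72.]
88 [-0.801 -0.043 -0.011] [394. 119.  71.]
96 [-0.788 -0.153  0.004] [362. 113.  71.]
turn per 4deg [-0.014  0.085  0.661]
t 8.0 shift [ 0.052 -0.016  0.056] turn [-0.045 -0.065 -0.07 ] F [ 0.  -0.4 -1.2] grip 0.499 q [-0.24  0.69  1.27 -0.13  1.14  1.21]
```

>>> play_rows(
  deltas=[
    [-0.04,0.26,-0.025,-0.01,0.057,0.44,0],
    [-0.06,0.258,-0.03,-0.01,0.057,0.44,0],
    [-0.06,0.258,-0.035,-0.01,0.057,0.44,0],
    [-0.095,0.247,-0.034,-0.01,0.057,0.44,0],
    [-0.095,0.247,-0.034,-0.01,0.057,0.44,0],
    [-0.095,0.247,-0.034,-0.01,0.057,0.44,0],
  ],
)

```text
time_s: 8.5
eef_pos: [630.5, -10.1, 95.8]
ee_rot: [0.064, 0.973, 0.22, -0.004]
force: [-0.3, -1.2, -0.7]
grip_width: 0.501
```

```bash
python3 - <<'E'
from fit import *
b=np.load('b.npy')
t=snap('top','t5');s=snap('scene','s5');print(pin_y(t,b));print(pin_y(s,b))
a=np.radians(16);plan(b2w(b,[-122+230*np.cos(a),-33.5+230*np.sin(a),50]),tool(b,-np.pi/2+a))
a=np.radians(40);plan(b2w(b,[-122+230*np.cos(a),-33.5+230*np.sin(a),50]),tool(b,-np.pi/2+a))
E
```

```text
[(-55, 137, np.float64(-68.5), np.float64(-0.0)), (-20, 139, np.float64(-68.9), np.float64(1.3)), (20, 138, np.float64(-69.0), np.float64(0.6)), (55, 133, np.float64(-69.4), np.float64(0.9))]
[(-55, 127, np.float64(-67.5), np.float64(0.1)), (-20, 131, np.float64(-67.0), np.float64(-0.1)), (20, 133, np.float64(-67.4), np.float64(-0.3)), (55, 144, np.float64(-67.6), np.float64(0.2))]
t 8.6 shift [-0.011 -0.04  -0.076] turn [-0.026 -0.007 -0.077] F [ 0.4  0.1 -0.1] grip 0.501 q [-0.15  0.66  1.34 -0.14  1.11  1.03]
t 8.6 shift [-1.447  1.852 -0.349] turn [-0.108  0.499  3.89 ] F [ 0.4  0.1 -0.1] grip 0.501 q [-0.15  0.66  1.34 -0.14  1.11  1.03]
```

The pin holds with the arm already moving away. Continuing the arc.

>>> play_rows(
  deltas=[
    [-0.13,0.22,-0.05,-0.01,0.057,0.44,0],
    [-0.13,0.225,-0.04,-0.01,0.057,0.44,0],
    [-0.13,0.225,-0.035,-0.01,0.057,0.44,0],
    [-0.16,0.21,-0.031,-0.01,0.057,0.44,0],
    [-0.16,0.21,-0.031,-0.01,0.057,0.44,0],
    [-0.16,0.21,-0.031,-0.01,0.057,0.44,0],
    [-0.19,0.19,-0.028,-0.01,0.057,0.44,0],
    [-0.19,0.19,-0.028,-0.01,0.057,0.44,0],
  ],
)

```text
time_s: 9.27
eef_pos: [581.1, 56.5, 85.0]
ee_rot: [0.062, 0.916, 0.395, -0.015]
force: [1.9, -0.6, 0.0]
grip_width: 0.499
```

>>> play_rows(
  deltas=[
    [-0.19,0.185,-0.028,-0.01,0.057,0.44,0],
    [-0.213,0.16,-0.025,-0.01,0.057,0.44,0],
    [-0.213,0.16,-0.025,-0.01,0.057,0.44,0],
    [-0.213,0.16,-0.025,-0.01,0.057,0.44,0],
    [-0.234,0.128,-0.021,-0.01,0.057,0.44,0],
    [-0.234,0.128,-0.021,-0.01,0.057,0.44,0],
    [-0.234,0.128,-0.021,-0.01,0.057,0.44,0],
  ],
)

```text
time_s: 9.85
eef_pos: [519.7, 98.3, 78.3]
ee_rot: [0.059, 0.84, 0.538, -0.026]
force: [0.5, -0.9, 0.4]
grip_width: 0.5
```

```bash
python3 - <<'E'
from fit import *
b=np.load('b.npy')
for d in(56,80):
    a=np.radians(d);plan(b2w(b,[-122+230*np.cos(a),-33.5+230*np.sin(a),50]),tool(b,-np.pi/2+a))
E
```

```text
t 9.85 shift [-0.024  0.025 -0.053] turn [-0.006 -0.005 -0.046] F [ 0.5 -0.9  0.4] grip 0.5 q [ 0.03  0.5   1.67 -0.16  0.97  0.55]
t 9.85 shift [-2.352  0.556 -0.169] turn [-0.087  0.505  3.921] F [ 0.5 -0.9  0.4] grip 0.5 q [ 0.03  0.5   1.67 -0.16  0.97  0.55]
```

>>> play_rows(
  deltas=[
    [-0.26,0.105,-0.025,-0.01,0.057,0.43,0],
    [-0.255,0.1,-0.02,-0.01,0.057,0.43,0],
    [-0.25,0.095,-0.02,-0.01,0.057,0.43,0],
    [-0.26,0.06,-0.02,-0.01,0.057,0.43,0],
    [-0.26,0.06,-0.015,-0.01,0.057,0.43,0],
    [-0.26,0.06,-0.015,-0.01,0.057,0.43,0],
    [-0.266,0.03,-0.015,-0.01,0.057,0.43,0],
    [-0.266,0.023,-0.01,-0.01,0.057,0.43,0],
  ],
)

```text
time_s: 10.52
eef_pos: [436.8, 119.8, 72.9]
ee_rot: [0.054, 0.729, 0.681, -0.037]
force: [1.1, 0.4, 0.8]
grip_width: 0.502
```

>>> play_rows(
  deltas=[
    [-0.266,0.023,-0.01,-0.01,0.057,0.43,0],
    [0,0,0,0,0,0,0],
    [0,0,0,0,0,0,0],
  ],
)

```text
time_s: 10.77
eef_pos: [426.3, 120.7, 72.3]
ee_rot: [0.053, 0.715, 0.696, -0.038]
force: [-0.2, -0.7, -0.7]
grip_width: 0.503
```

```bash
python3 - <<'E'
from fit import *
b=np.load('b.npy')
a=np.radians(80);p=b2w(b,[-122+230*np.cos(a),-33.5+230*np.sin(a),50]);plan(p,tool(b,-np.pi/2+a));plan(p+R_board(b[2]).apply([0,0,120]),tool(b,-np.pi/2+a))
s=snap('scene','s6')
cv2.imwrite('pics/c6.png',cv2.resize(cv2.imread('pics/s6.png')[150:270,225:345],None,fx=4,fy=4,interpolation=cv2.INTER_CUBIC));print(pin_y(s,b))
E
```

```text
t 10.7667 shift [-0.018 -0.003 -0.019] turn [ 0.007 -0.006  0.083] F [-0.2 -0.7 -0.7] grip 0.503 q [ 0.09  0.36  1.91 -0.17  0.87  0.22]
t 10.7667 shift [-0.078  0.381  2.956] turn [ 0.007 -0.006  0.083] F [-0.2 -0.7 -0.7] grip 0.503 q [ 0.09  0.36  1.91 -0.17  0.87  0.22]
[(-55, 125, np.float64(-67.7), np.float64(-0.4)), (-20, 128, np.float64(-67.1), np.float64(-0.2)), (20, 136, np.float64(-67.9), np.float64(-0.3)), (55, 149, np.float64(-67.8), np.float64(-0.1))]
```

View pics/c6.png

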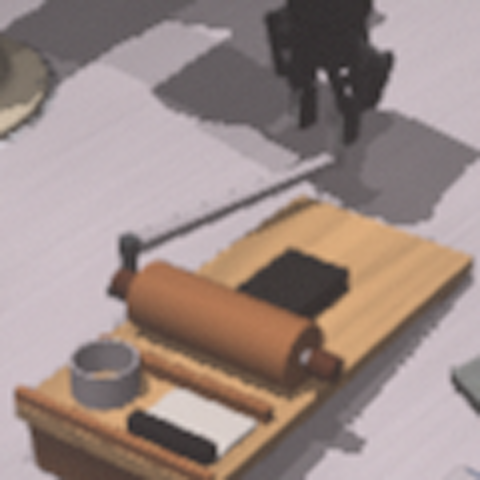

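The arm is well open, from its pivot at crop (130,245) to the peg between the fingers at (330,155). The pin is unmoved against the chock. Now I'll rise clear and back away.

>>> play_rows(
  deltas=[
    [-0.01,0.05,0.37,0,0,0,0],
    [-0.02,0.1,0.74,0,0,0,0],
    [-0.025,0.12,0.92,0,0,0,0],
    [-0.025,0.12,0.92,0,0,0,0],
    [0,0.5,0.5,0,0,0,0],
    [0,0.7,0.3,0,0,0,0],
    [0,0.7,0,0,0,0,0],
    [0,0,0,0,0,0,0],
  ],
)

```text
time_s: 11.48
eef_pos: [423.3, 215.7, 222.8]
ee_rot: [0.053, 0.714, 0.697, -0.037]
force: [1.3, 0.6, -0.4]
grip_width: 0.497
```

```bash
python3 - <<'E'
from fit import *
b=np.load('b.npy')
t=snap('top','t7');s=snap('scene','s7');print(pin_y(t,b));print(pin_y(s,b));print(sensors.sense()['eef_pos'])
a=cv2.resize(t['pixels'][180:270,280:420,::-1],None,fx=5,fy=5,interpolation=cv2.INTER_CUBIC)
cv2.imwrite('pics/c7.png',a)
E
```

```text
[(-55, 137, np.float64(-69.2), np.float64(-0.2)), (-20, 135, np.float64(-68.9), np.float64(0.8)), (20, 138, np.float64(-68.9), np.float64(0.7)), (55, 136, np.float64(-68.7), np.float64(-0.0))]
[(-55, 130, np.float64(-67.9), np.float64(-0.1)), (-20, 126, np.float64(-67.5), np.float64(0.1)), (20, 132, np.float64(-67.0), np.float64(-0.3)), (55, 142, np.float64(-67.4), np.float64(0.1))]
[422.99311103 212.85484407 221.77485505]
```

View pics/c7.png

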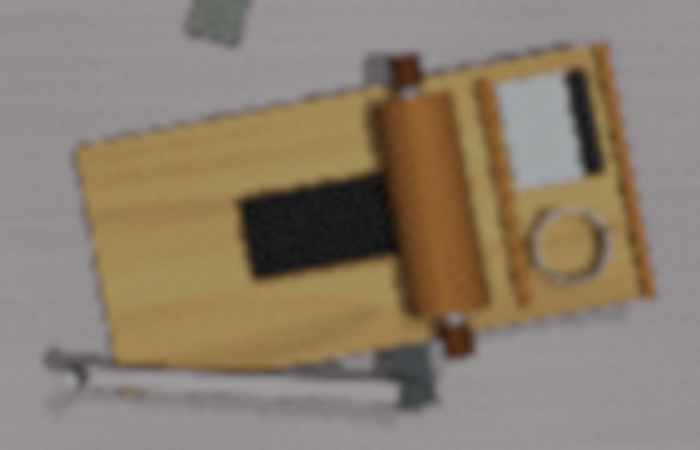

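The final top view shows the chock against the middle of the pin at about (395,213). The arm lies open from (415,375) to (55,355), and the cutter and scraper haven't moved. Handing in.

```bash
python3 -c "
from rig import order,sensors
print(order.finish_job(),sensors.sense()['time_s'])"
```

```text
the job is handed in; nothing more can be done
the job is handed in; nothing more can be done
```

The pin is held by the chock alone and the stop arm is swung well open, roughly 75–80° downhill. The job was handed in at about 12 s of the 51 s allowed.

- **Chock:** I gripped it by its sides near the tail and straightened it. I then slid it up the slope under the arm until its wedge rolled the pin slightly uphill. I eased it back 4 mm with the pin following, then let go. The pin came to rest about 2.5 mm clear of the arm.
- **Arm:** With the fingers loosely around the peg, I swung the arm open along its arc, then lifted the gripper clear.

**Last checks:**
- The pin's axis stayed within about 1 mm of where it was before the swing, in both cameras, and it lies square. The top and scene cameras differ by about 1.5 mm on its absolute position, which is within calibration error.
- The final top view shows the wedge at the pin's middle and the cutter and scraper where they were. I did not compare the things on the table before and after, but the gripper went nowhere near them.
- The arm angle is estimated from the tool's final 80° position and the last picture; I did not measure it directly.
- The largest wrist force I read was about 7–8 N, while the chock was being gripped.
- No check failed.

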